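Torque down the can-opener foot with a click wrench

ROBOT

A 7-joint arm with a two-finger parallel gripper is mounted at the origin on a cart in front of the work surface, level with it; the furniture and walls round the work are solid. World frame = base frame: x ahead of the robot, y to its left, z up, the work surface at z = 0. Lengths are in m, angles in rad, forces in N, time in s.
With the tool pointing down it reaches from about 0.425 to 0.95 m from the base axis. Payload 4.7 kg.
Tool frame: the origin (TCP) lies at the very end of the fingers, on their centre line; the grasp point (between the pads) lies 19 mm behind it; z points along the fingers, y is the line along which they close (so a half turn about z gives the same grasp; the last joint's range is limited). The gripper opens to 85 mm and grips with 20 to 120 N. Pads are 22 mm wide; open, the fingers measure 114 mm over their backs; the gripper's body (76 mm by 85 mm) begins 54 mm behind the grasp point. The pads swing forward as they close: fully open they stand 13 mm farther back than shut.
Start: joints at [-1.361, 0.469, -0.049, 1.532, 0.024, 1.141, -0.082], TCP at [0.16, 0.656, 0.231] pointing down, gripper open.
Joint ranges: [-2.59, 2.59], [-0.33, 1.99], [-1.39, 1.29], [0.1, 2.45], [-1.04, 4.18], [0.21, 1.99], [-2.66, 2.66]. Speed limits (rad/s): [2.57, 2.57, 3.14, 3.14, 3.14, 3.14, 3.14].

INTERFACE

Orientations are given as a unit quaternion [w, x, y, z].
In Python, from plant import manip, vision, nets gives the robot as it stands.
- The arm moves only by the shell command python3 -m inch 'ROWS'. ROWS is JSON, a list of rows, each a list of 7 numbers: the turn, a rotation vector about the tool's x, y, z in rad, then the shift along the tool's x, y, z in mm, then the finger opening in mm, from 0 to 85.4. A call has 1 to 10 rows; each row is the pose to reach, as a shift and turn from the pose commanded when the call began, along the tool's axes at that moment; what a row does not reach only later rows make up. A row lasts 1/8 s, in which the tool goes at most 62.5 mm and 10.7 degrees, less where a joint would pass 70% of its speed; a pose out of reach is approached as far as the arm can. A call with a gripper value outside its range is refused whole. The fingers move at their own pace and stop on an object; the grip force is fixed at half the most. Time passes only in rows, so rows that repeat a pose let the fingers close. It gives the time, the measured TCP pose, the force, the opening and the grip force at its end, in the units of the state.
- manip.read_state(): the state, without advancing time (a new reading comes with each control period).
- vision.camera(name): name is "scene" or "side" or "wrist"; returns (picture, depth): 400x640x3 uint8, red, green, blue; 400x640 float32, m along the optical axis (not along the pixel's ray), 0 where there is no reading.
- vision.calibration(name): a dict with "fovy" (degrees; the focal length in pixels is half the picture's height over the tangent of half this angle, whatever the lens; pixels are square), "cx", "cy" (the principal point, pixels), "origin" and "orientation" of the camera in the world. Camera axes: x right, y down, z forward; pixel columns grow to the right and rows downward; lengths in m; the calibration is good to about 2 mm. The wrist camera is an equidistant fisheye: a pixel r from the principal point sees the ray r / f radians off the axis. A picture is of the moment at which its call begins: read the wrist's pose just before it. calibration takes no time and is no camera call; for the wrist camera it gives the pose at the moment of the call.
- manip.finish_job(): hands the job in; it is judged then, once.
Trained networks look in the newest picture that a camera, given by its name, has taken for a name from the list of things; names that differ only in an ending like _2 or _b are one class to them, and where a whole thing is asked for, a point or a joint stands for the part that bears it (a point fixed in the world has none). Each returns a list of dicts, best first, with "conf" (0 to 1); they miss things now and then, are a little off and sometimes report something else, mostly with a low value. They report only what shows in the picture. A call takes as long as a camera call.
- nets.search_frame(label, camera): "rect" ([left, top, right, bottom] in pixels, round what is visible of it).
- nets.silhouettes(label, camera): "pixels" (400x640 bool, what is visible of it) and "rect" ([left, top, right, bottom] in pixels, round what is visible of it).
- nets.tip_of(label, camera): "point" ([column, row] in pixels: a listed point, or the origin of a listed thing).
The state is a dict: "t": time; "q": joint angles; "joint_vel": joint speeds; "tau": joint torques, N m; "tcp_pos": TCP position; "orientation": TCP orientation; "ft_force": force on the tool from outside, world axes, zero at the start; "wrist_torque": the same for the moment, N m; "grip_width": finger opening in m; "grip_force": force on a finger pad.
Only numpy, scipy, OpenCV 4.12 (cv2) and the standard library are available. Lean on these libraries where they do the work, as an engineer would, in place of code of your own. Each camera call takes 0.05 s, during which the arm holds its last target. There are 200 camera calls.

TASK

The green foot of the bench can opener still has to be bolted down: fit the socket of the click wrench fully down over the square bolt head, square to it, and tighten the bolt clockwise until the wrench trips, holding it tripped for a moment but never forcing it on to the end of its trip travel, which would overtighten the bolt. Then lift the wrench off and lay it flat on the worktop, socket down and well clear of the foot. Do not disturb the brown-lidded spice jar, the tin or the garlic.

Things in the scene. Friction and masses are not known exactly. Their poses are not given: they have to be found in the camera images.
- wrench: loose click wrench, 0.5 kg, 236 mm long, 41 mm high: round steel head (46 mm across) with a dark square socket under it, neck, black flat-sided handle, orange heel block. Origin: centre of the socket mouth, at the underside; handle along -x, z up. Lies level on mouth and heel (origin z = 0). Handle 24 mm wide (y), x = -60 to -187 mm, z = 11 to 37 mm; centre of mass near x = -95 mm
- socket_mouth (a point): centre of the open socket mouth (the wrench's origin), on the axis about which the handle turns the bolt; axes as wrench. The recess is a square 26 mm across, 18 mm deep, walls 6 mm thick, with flats facing +x and every 90 degrees while the wrench is not tripped
- wrench_grip (a point): a good point to grip, in the middle of the handle's section, 105 mm along -x from the socket axis and 24 mm above the plane of the socket mouth
- wrench_heel (a point): underside of the orange heel block (26x32x40 mm), 200 mm along -x from the socket axis, level with the mouth's plane
- trip (a joint): breakaway joint on the socket axis: angle (rad) the handle has slipped clockwise past the socket. 0 at rest; gives way at 1.2 Nm (11 N across the handle at wrench_grip) and yields at that same load for its 0.20 rad travel, where a hard stop follows. Tripped above 0.10. A red pin rises 4 mm from the head. Springs back to 0 when eased back; rigid anticlockwise
- foot: fixed green cast foot plate of a bench can opener, 140x100 mm, 12 mm thick; origin at the centre of its underside on the worktop. The bolt stands on its front part at x = -40 mm, y = 0; a square column socket 44x44 mm, 46 mm high above the worktop, stands at x = +34 mm, and two small screws behind it are finished
- bolt_seat (a point): centre of the square head's underside, on its washer (54 mm across), 15 mm above the worktop; turns with the bolt, z up. The head is 24 mm square and 10 mm high, flats facing its +x and +y, with a 5 mm centring cone on top. Seated: socket mouth on the washer. Turns clockwise from above at 0.35 Nm for 0.28 to 1.05 rad, then is tight and stops dead; where cannot be seen
- bolt_corner (a point): a corner of the bolt head, at x = 12, y = 12 mm, 10 mm above bolt_seat; turns with the bolt
- crush (a joint): 0 while the bolt's washer is sound; grows (rad) when the tight bolt is forced on with more than 1.8 Nm (about 17 N across the handle at wrench_grip): overtightened beyond 0.03
- spice_jar: loose glass spice jar with a dark brown lid, 44 mm across, 96 mm high; origin under its centre
- tin: loose food tin, 75 mm across, 58 mm high; origin under its centre
- garlic: loose garlic bulb, 50x50x56 mm; origin under its centre

How it is judged:
By the outcome, as a careful person would: the job done as asked, in the order asked, and still so for the second after the job is handed in, with the robot touching nothing.
It also fails if it takes over 67 s, if anything falls off the work surface, if the arm or the gripper's body presses on something with over 40 N, if the wrist force passes 120 N, or if a joint passes its speed limit or range.

## Working session

There is one attempt and no reset: what is moved stays moved. The work goes in short steps, Python scripts to look and compute and a shell command to move; the robot and the scene stay as the last step left them, time stands still between calls to the robot, and variables do not carry over. Pictures are saved under pics/ and viewed, at most 10 in all, crops included, and the job is handed in when it is done.

```bash
mkdir -p pics; ls; cat > h.py <<'E'
import numpy as np, cv2
from scipy.spatial.transform import Rotation as R
from plant import manip, vision, nets
def rot(q): return R.from_quat([q[1],q[2],q[3],q[0]])
def ray(cal,cam,p,H=400):
    f=H/2/np.tan(np.radians(cal['fovy'])/2)
    u=np.array([p[0]-cal['cx'],p[1]-cal['cy']],float)
    if cam=='wrist':
        r=np.hypot(*u);th=r/f;d=np.array([*(u/max(r,1e-9)*np.sin(th)),np.cos(th)])
    else: d=np.array([u[0]/f,u[1]/f,1.])
    return np.array(cal['origin']),rot(cal['orientation']).apply(d)
def atz(cal,cam,p,z):
    o,d=ray(cal,cam,p);return o+d*(z-o[2])/d[2]
def tri(rays):
    A=np.zeros((3,3));b=np.zeros(3)
    for o,d in rays:
        d=d/np.linalg.norm(d);P=np.eye(3)-np.outer(d,d);A+=P;b+=P@o
    x=np.linalg.solve(A,b)
    return x,[np.linalg.norm(np.cross(x-o,d/np.linalg.norm(d))) for o,d in rays]
def cloud(cal,cam,depth,mask):
    ys,xs=np.nonzero(mask&(depth>0));z=depth[ys,xs]
    f=200/np.tan(np.radians(cal['fovy'])/2)
    ux,uy=xs-cal['cx'],ys-cal['cy']
    if cam=='wrist':
        r=np.hypot(ux,uy)+1e-9;t=np.tan(r/f)/r;c=np.c_[ux*t*z,uy*t*z,z]
    else: c=np.c_[ux/f*z,uy/f*z,z]
    return rot(cal['orientation']).apply(c)+cal['origin']
E
python3 - <<'E'
from h import *
s=manip.read_state();print(s['t'],s['tcp_pos'],s['orientation'],s['ft_force'],s['grip_width'])
pts={}
for cam in['scene','side','wrist']:
    cal=vision.calibration(cam);im,d=vision.camera(cam);cv2.imwrite(f'pics/{cam}0.png',im[:,:,::-1])
    print(cam,np.round(cal['origin'],3),np.round(cal['orientation'],3),cal['fovy'])
    for l in['socket_mouth','wrench_grip','wrench_heel','bolt_seat','bolt_corner','foot','spice_jar','tin','garlic']:
        r=nets.tip_of(l,cam)[:2]
        for k in r: print(' ',l,round(k['conf'],2),np.round(k['point']),np.round(atz(cal,cam,k['point'],{'wrench_grip':.024,'bolt_seat':.015,'bolt_corner':.025}.get(l,0)),3))
        if r: pts.setdefault(l,[]).append(ray(cal,cam,r[0]['point']))
for l,v in pts.items():
    if len(v)>1: x,e=tri(v);print(l,np.round(x,4),np.round(e,4))
print(manip.read_state()['t'])
a=[cv2.imread(f'pics/{c}0.png') for c in['scene','side']]
E
```

```text
pics
0.0 [0.15950314 0.65527835 0.23026038] [-7.06403197e-05  1.19078357e-01  9.92884370e-01 -9.83550966e-04] [-0.44686658 -0.341204   -0.5560526 ] 0.08518881881447248
scene [ 0.068 -0.032  1.167] [ 0.169 -0.682  0.69  -0.173] 51.20609724621278
  socket_mouth 0.85 [334. 247.] [ 0.513 -0.068  0.   ]
  wrench_grip 0.88 [372. 255.] [ 0.478 -0.176  0.024]
  wrench_grip 0.49 [355. 179.] [ 0.73  -0.139  0.024]
  wrench_heel 0.88 [401. 266.] [ 0.451 -0.261  0.   ]
  bolt_seat 0.62 [292. 207.] [0.638 0.061 0.015]
  bolt_corner 0.5 [232. 176.] [0.745 0.252 0.025]
  bolt_corner 0.43 [299. 206.] [0.638 0.036 0.025]
  foot 0.63 [290. 198.] [0.677 0.067 0.   ]
  foot 0.56 [385. 177.] [ 0.752 -0.239  0.   ]
  spice_jar 0.73 [386. 177.] [ 0.752 -0.242  0.   ]
  tin 0.84 [357. 178.] [ 0.749 -0.149  0.   ]
  garlic 0.63 [233. 175.] [0.763 0.254 0.   ]
side [0.218 0.752 0.751] [ 0.111 -0.216  0.874 -0.42 ] 44.752578020172045
  socket_mouth 0.74 [374. 236.] [ 0.495 -0.055  0.   ]
  wrench_grip 0.56 [400. 203.] [ 0.477 -0.169  0.024]
  wrench_grip 0.52 [296. 243.] [0.631 0.071 0.024]
  wrench_heel 0.64 
[... 546 characters left out ...]
 wrench_grip 0.69 [ 41. 372.] [ 0.49  -0.196  0.024]
  wrench_heel 0.94 [ 30. 355.] [ 0.451 -0.242  0.   ]
  bolt_seat 0.7 [ 40. 365.] [ 0.471 -0.187  0.015]
  spice_jar 0.29 [ 74. 375.] [ 0.509 -0.066  0.   ]
socket_mouth [ 0.5069 -0.0659 -0.0032] [0.0074 0.0102 0.0033]
wrench_grip [ 0.4776 -0.1733  0.028 ] [0.0026 0.0058 0.0051]
wrench_heel [ 0.4572 -0.2626 -0.0101] [0.0026 0.0015 0.0025]
bolt_seat [0.5202 0.0632 0.1007] [0.0683 0.1055 0.1481]
bolt_corner [0.5845 0.2    0.213 ] [0.042 0.042]
foot [0.6726 0.0667 0.0033] [0.0028 0.0028]
spice_jar [ 0.73   -0.2744 -0.0688] [0.059  0.0458 0.1026]
tin [ 0.7459 -0.1489 -0.0018] [0.0033 0.0033]
garlic [ 0.7687  0.2554 -0.0062] [0.0013 0.0013]
1.5
```

View pics/scene0.png

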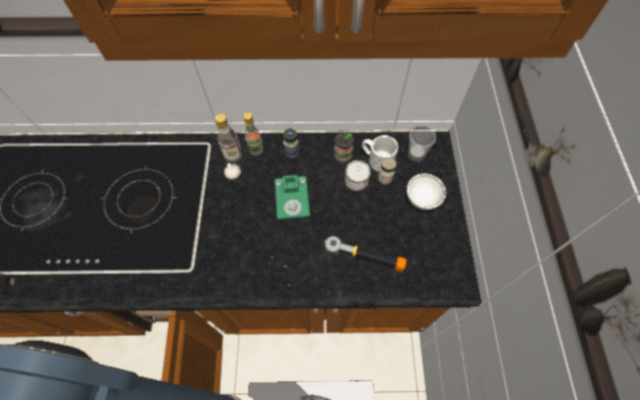

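View pics/side0.png

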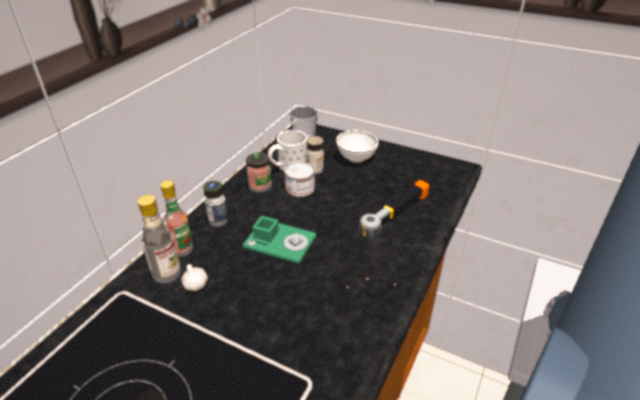

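Scene picture: the wrench lies with its head at about (334,244) and its orange heel at (401,264). The green foot is at (292,197), with the bolt on its near side at (293,207) and the column behind it. The jar (386,172), tin (357,176) and garlic (232,171) all stand behind the work. In the side picture, the bolt is at (296,242) and the wrench head at (371,222). The network points agree with this. Next I move the wrist camera above the wrench and bolt.

```bash
python3 -m inch '[[0,0,0.17,-46,-29,0,85],[0,0,0.34,-92,-59,0,85],[0,0,0.51,-138,-88,0,85],[0,0,0.68,-184,-118,0,85],[0,0,0.85,-230,-147,0,85],[0,0,1.02,-276,-177,0,85],[0,0,1.19,-322,-206,0,85],[0,0,1.36,-368,-236,0,85],[0,0,1.5,-414,-265,0,85],[0,0,1.59,-414,-265,0,85]]'
cat >> h.py <<'E'
def go(pos,yaw_y,s=None):
    "tool rows shift (mm) and turn to world pos with tool pointing down and tool y at azimuth yaw_y (rad)"
    s=s or manip.read_state();r=rot(s['orientation'])
    y=np.array([np.cos(yaw_y),np.sin(yaw_y),0]);z=np.array([0,0,-1.]);T=R.from_matrix(np.c_[np.cross(y,z),y,z])
    print('turn',np.round((r.inv()*T).as_rotvec(),4),'shift',np.round(r.inv().apply(np.array(pos)-s['tcp_pos'])*1000,1),'yaw_y now',round(np.arctan2(*r.as_matrix()[[1,0],1]),4))
E
python3 - <<'E'
from h import *
go([.54,-.11,.23],np.radians(-15))
E
```

```text
t: 2.75
tcp_pos: [0.5029, 0.2953, 0.2319]
orientation: [0.001, 0.796, 0.605, 0.001]
ft_force: [0.0, 0.3, -0.3]
grip_width: 0.085
grip_force: 0.0
turn [ 0.0028  0.0008 -0.0087] shift [-380.6  144.1    2.6] yaw_y now -0.2705
```

```bash
python3 -m inch '[[0,0,0,-55,21,0,85],[0,0,0,-110,42,0,85],[0,0,0,-165,63,0,85],[0,0,0,-220,84,0,85],[0,0,0,-275,105,0,85],[0,0,0,-330,125,0,85],[0,0,0,-380,144,0,85],[0,0,0,-380,144,0,85],[0,0,0,-380,144,0,85]]'
cat > look.py <<'E'
from h import *
import sys
n=sys.argv[1]
cal=vision.calibration('wrist');im,d=vision.camera('wrist')
cv2.imwrite(f'pics/w{n}.png',im[:,:,::-1]);np.savez(f'pics/w{n}.npz',im=im,d=d,o=cal['origin'],q=cal['orientation'],f=cal['fovy'],c=[cal['cx'],cal['cy']])
for l,z in[('socket_mouth',0),('wrench_grip',.024),('wrench_heel',0),('bolt_seat',.015),('bolt_corner',.025),('foot',0)]:
    for k in nets.tip_of(l,'wrist')[:2]: print(l,round(k['conf'],2),np.round(k['point'],1),np.round(atz(cal,'wrist',k['point'],z),4))
for l in['wrench','foot']:
    r=nets.silhouettes(l,'wrist')
    if r:
        np.save(f'pics/m{n}_{l}.npy',r[0]['pixels']);c=cloud(cal,'wrist',d,r[0]['pixels'])
        print(l,r[0]['conf'],r[0]['rect'],len(c),np.round(np.percentile(c,[2,50,98],axis=0),4).tolist())
s=manip.read_state();print(s['t'],s['tcp_pos'],s['ft_force'])
E
python3 look.py 1
```

```text
t: 3.88
tcp_pos: [0.5415, -0.103, 0.2312]
orientation: [-0.0, 0.792, 0.61, 0.0]
ft_force: [-0.4, 0.5, 0.7]
grip_width: 0.0849
grip_force: 0.0
socket_mouth 0.79 [280.3 146.4] [ 0.51   -0.0641  0.    ]
socket_mouth 0.44 [275.2 231.7] [ 0.4714 -0.17    0.    ]
wrench_grip 0.65 [276.1 231.5] [ 0.4784 -0.1607  0.024 ]
wrench_heel 0.72 [282.3 286.7] [ 0.4546 -0.2554 -0.    ]
bolt_seat 0.96 [356.8  22.3] [0.6348 0.0572 0.015 ]
bolt_seat 0.45 [276.9 286.3] [ 0.4519 -0.2438  0.015 ]
bolt_corner 0.68 [369.8  31.5] [0.6442 0.0413 0.025 ]
foot 0.68 [386.5  17.7] [0.6751 0.0598 0.    ]
wrench 0.93 [253.1, 128.6, 295.0, 310.9] 3971 [[0.4436, -0.258, 0.02], [0.4908, -0.1291, 0.0363], [0.5293, -0.0449, 0.0413]]
foot 0.63 [322.3, 1.3, 452.3, 66.8] 4778 [[0.6097, 0.0097, 0.008], [0.6841, 0.0397, 0.0113], [0.7436, 0.0867, 0.0451]]
4.325 [ 0.54151327 -0.10321423  0.23130316] [ 1.0859309   0.38912103 -0.55697687]
```

View pics/w1.png

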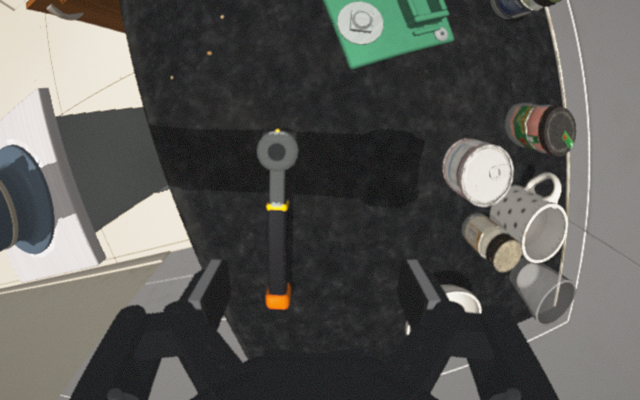

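Wrist picture: the wrench head is at (277,150), its handle runs down to the heel at (278,297), and the bolt on its washer is at (361,20) near the top edge. I'll compute the wrench axis from this view and take a second, closer view of the bolt.

```bash
cat > wr.py <<'E'
from h import *
import sys
n=sys.argv[1];w=np.load(f'pics/w{n}.npz');cal=dict(origin=w['o'],orientation=w['q'],fovy=float(w['f']),cx=w['c'][0],cy=w['c'][1])
m=np.load(f'pics/m{n}_wrench.npy');c=cloud(cal,'wrist',w['d'],m)
# head disc: points near the top, at 0.035-0.043, far end
x,y,vx,vy=0,0,0,0
t=c[(c[:,2]>.030)]
vx,vy,x,y=cv2.fitLine(t[:,:2].astype(np.float32),cv2.DIST_HUBER,0,.001,.001).ravel()
if vy<0:vx,vy=-vx,-vy
a=(t[:,:2]-[x,y])@[vx,vy];b=(t[:,:2]-[x,y])@[-vy,vx]
h=a>a.max()-.046;hd=t[h]
print('yaw',np.degrees(np.arctan2(vy,vx)),'line pt',x,y,'len',np.percentile(a,[0.2,99.8]),'z',np.percentile(t[:,2],[5,50,95]))
print('head circle',cv2.minEnclosingCircle(hd[:,:2].astype(np.float32)))
E=np.percentile(a,99.7);print('mouth est',np.array([x,y])+(E-.023)*np.array([vx,vy]))
# handle only
g=(a>E-.023-.18)&(a<E-.023-.07);f=cv2.fitLine(t[g][:,:2].astype(np.float32),cv2.DIST_L2,0,.001,.001).ravel();print('handle yaw',np.degrees(np.arctan2(f[1],f[0]))%180,f[2:],'width',np.ptp(np.percentile(b[g],[1,99])))
E
python3 wr.py 1
python3 -m inch '[[0,0,0,-32,17,8,85],[0,0,0,-63,34,15,85],[0,0,0,-95,51,23,85],[0,0,0,-126,68,30,85],[0,0,0,-126,68,30,85],[0,0,0,-126,68,30,85]]'
python3 look.py 2
```

```text
yaw 72.62832 line pt 0.48822847 -0.1359713 len [-0.13446801  0.09718647] z [0.03369243 0.03646188 0.04076021]
head circle ((0.5101609230041504, -0.06416357308626175), 0.02349436655640602)
mouth est [ 0.51031846 -0.06535973]
handle yaw 72.107735 [ 0.47410947 -0.18163982] width 0.02242382576190705
t: 5.08
tcp_pos: [0.5751, -0.2419, 0.2011]
orientation: [-0.001, 0.792, 0.611, 0.0]
ft_force: [0.2, 0.1, -0.2]
grip_width: 0.0848
grip_force: 0.0
socket_mouth 0.83 [217.  44.] [ 0.5104 -0.0657  0.    ]
wrench_grip 0.93 [205.7 132.7] [ 0.4777 -0.1602  0.024 ]
wrench_heel 0.67 [216.7 210.4] [ 0.4504 -0.2528  0.    ]
wrench 0.95 [183.7, 13.8, 232.3, 234.6] 5715 [[0.4458, -0.2613, 0.0103], [0.4876, -0.1475, 0.0361], [0.5301, -0.0494, 0.0413]]
5.525 [ 0.57517558 -0.24246132  0.20142752] [ 0.64882165 -1.22126817 -0.8385873 ]
```

View pics/w2.png

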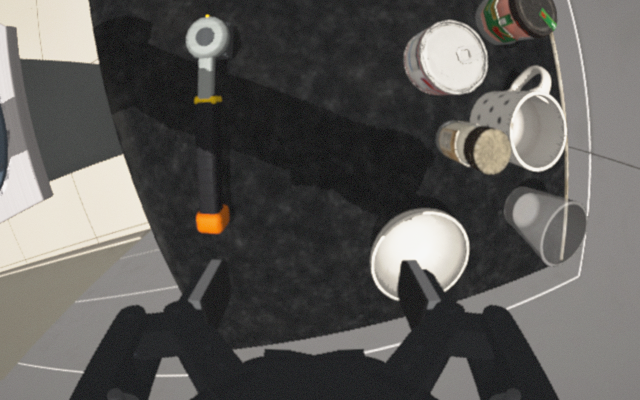

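I moved the wrong way along tool x. That gave a useful second view of the wrench anyway: head at (208,38), heel at (212,219). Now to the bolt, using the helper.

```bash
python3 wr.py 2; python3 - <<'E'
from h import *
go([.64,0,.20],np.radians(-17.5))
E
```

```text
yaw 72.68895 line pt 0.48659557 -0.14693601 len [-0.1240772   0.10706364] z [0.0325537  0.0364155  0.04095485]
head circle ((0.5100494027137756, -0.06397007405757904), 0.023683296516537666)
mouth est [ 0.51146879 -0.06713149]
handle yaw 72.971176 [ 0.47474888 -0.18458967] width 0.022700824587504338
turn [ 0.0002 -0.0003  0.048 ] shift [251.    1.    1.5] yaw_y now -0.2574
```

```bash
python3 -m inch '[[0,0,0.01,50,0,0,85],[0,0,0.02,100,0,0,85],[0,0,0.03,150,0,0,85],[0,0,0.04,200,0,0,85],[0,0,0.048,251,1,0,85],[0,0,0.048,251,1,0,85],[0,0,0.048,251,1,0,85]]'
python3 look.py 3
python3 - <<'E'
from h import *
im=cv2.imread('pics/w3.png');w=np.load('pics/w3.npz');cal=dict(origin=w['o'],orientation=w['q'],fovy=float(w['f']),cx=w['c'][0],cy=w['c'][1])
# top-view rectification at z=.025, 0.25 mm/px around the bolt (0.635,0.058), 80 mm square; x up, y left
f=200/np.tan(np.radians(cal['fovy'])/2);n=400
def rect(z,c=(.635,.058),h=.05):
    g=np.linspace(h,-h,n);Y,X=np.meshgrid(g+c[1],g+c[0]);P=np.stack([X,Y,np.full_like(X,z)],-1).reshape(-1,3)
    p=rot(cal['orientation']).inv().apply(P-cal['origin']);r=np.hypot(p[:,0],p[:,1]);k=np.arctan2(r,p[:,2])*f/r
    return cv2.remap(im,(p[:,0]*k+cal['cx']).reshape(n,n).astype(np.float32),(p[:,1]*k+cal['cy']).reshape(n,n).astype(np.float32),cv2.INTER_LINEAR)
cv2.imwrite('pics/r3.png',np.hstack([cv2.resize(im,(640,400)),]));cv2.imwrite('pics/top3.png',np.hstack([rect(.025),rect(.015)]))
E
```

```text
t: 6.4
tcp_pos: [0.6399, -0.001, 0.2012]
orientation: [0.0, 0.807, 0.591, -0.0]
ft_force: [-0.8, 0.1, -0.4]
grip_width: 0.0849
grip_force: 0.0
socket_mouth 0.73 [230.2 250.1] [ 0.5097 -0.0608  0.    ]
socket_mouth 0.52 [305.4 138.8] [0.644  0.0415 0.    ]
wrench_grip 0.58 [235.  325.6] [ 0.4764 -0.1612  0.024 ]
wrench_heel 0.98 [250.  359.8] [ 0.453 -0.254  0.   ]
bolt_seat 0.64 [295.4 129.3] [0.638  0.0559 0.015 ]
bolt_corner 0.59 [303.7 139.2] [0.6437 0.0441 0.025 ]
foot 0.81 [329.1 113.5] [0.6773 0.0605 0.    ]
wrench 0.6 [204.2, 235.4, 248.7, 362.7] 2516 [[0.4627, -0.2149, -0.0013], [0.4998, -0.1108, 0.0353], [0.5337, -0.0401, 0.0422]]
foot 0.78 [252.8, 48.1, 403.2, 176.9] 9655 [[0.6115, 0.0117, 0.0084], [0.6895, 0.0652, 0.0112], [0.7453, 0.1107, 0.0454]]
6.85 [ 0.64003033 -0.00092794  0.2013461 ] [-0.04684814 -0.05637545 -0.49880963]
```

View pics/top3.png

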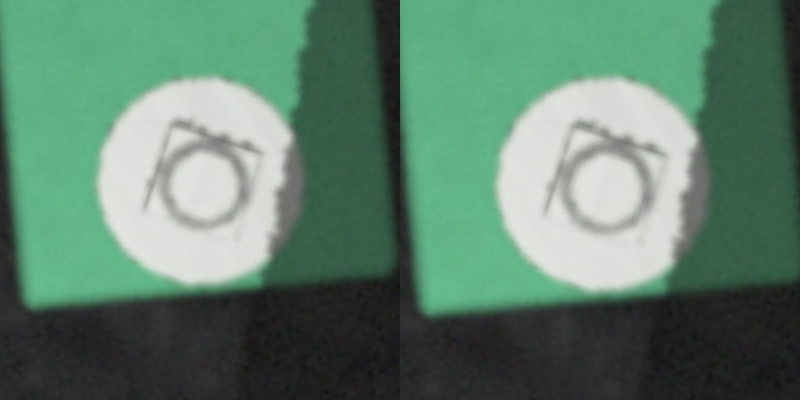

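The rectified view at z=0.025 (left) shows the head's corners at (175,120), (262,153), (145,212) and (237,240). That puts the bolt at about (0.639, 0.057) with yaw about 72° (mod 90). The washer centre agrees, and the wrench yaw of 72.7° nearly matches. On to the grasp.

```bash
python3 - <<'E'
from h import *
go([.479,-.165,.10],np.radians(-17.3))
E
```

```text
turn [ 0.     -0.0001 -0.0048] shift [-205.1 -104.   101.3] yaw_y now -0.3068
```

```bash
python3 -m inch '[[0,0,0,-40,-20,18,85],[0,0,0,-80,-40,36,85],[0,0,0,-120,-60,56,85],[0,0,0,-160,-80,76,85],[0,0,-0.004,-205,-104,100,85],[0,0,-0.004,-205,-104,100,85],[0,0,-0.004,-205,-104,130,85],[0,0,-0.004,-205,-104,150,85],[0,0,-0.004,-205,-104,150,85]]'
python3 - <<'E'
from h import *
go([.479,-.165,.0055],np.radians(-17.3))
E
```

```text
t: 7.98
tcp_pos: [0.4792, -0.1638, 0.0505]
orientation: [-0.001, 0.805, 0.593, -0.001]
ft_force: [0.2, -0.4, 0.6]
grip_width: 0.085
grip_force: 0.0
turn [-0.002  -0.      0.0009] shift [-1.2  0.3 45. ] yaw_y now -0.301
```

```bash
python3 -m inch '[[0,0,0,-1,0,22,85],[0,0,0,-1,0,45,85],[0,0,0,-1,0,45,85],[0,0,0,-1,0,45,60],[0,0,0,-1,0,45,20],[0,0,0,-1,0,45,10],[0,0,0,-1,0,45,10],[0,0,0,-1,0,45,10],[0,0,0,-1,0,45,10]]'
```

```text
t: 9.1
tcp_pos: [0.4791, -0.1655, 0.0069]
orientation: [-0.0, 0.805, 0.593, 0.0]
ft_force: [-1.4, 1.0, 6.7]
grip_width: 0.0234
grip_force: 59.8
```

```bash
python3 -m inch '[[0,0,0,0,0,-20,10],[0,0,0,0,0,-50,10],[0,0,0,0,0,-80,10],[0,0,0,0,0,-80,10],[0,0,0,0,0,-80,10]]'; python3 look.py 4; python3 wr.py 4; python3 - <<'E'
from h import *
go([.6078,-.0433,.087],np.radians(-17.3))
E
```

```text
t: 9.72
tcp_pos: [0.4778, -0.1648, 0.085]
orientation: [-0.001, 0.805, 0.593, -0.001]
ft_force: [-0.7, 1.1, -5.0]
grip_width: 0.0234
grip_force: 59.9
socket_mouth 0.36 [313.4 277.5] [ 0.4593 -0.2236  0.    ]
wrench_grip 0.81 [311.8 279.2] [ 0.4623 -0.2103  0.024 ]
wrench 0.72 [249.6, 0.0, 375.0, 356.7] 23187 [[0.4659, -0.1927, 0.1093], [0.4966, -0.0935, 0.1145], [0.5274, -0.0516, 0.1193]]
10.175 [ 0.47870291 -0.16557883  0.0859756 ] [ 0.52450658  0.77497982 -4.34689394]
yaw 72.728065 line pt 0.49681914 -0.105323784 len [-0.09750804  0.05676269] z [0.11199501 0.11449678 0.11891343]
head circle ((0.5080255270004272, -0.06963589042425156), 0.026385439559817314)
mouth est [ 0.50677992 -0.07328813]
handle yaw 72.67331 [ 0.47786796 -0.1662553 ] width 0.023134706728492715
turn [-0.0006  0.0001 -0.0002] shift [155.2  86.9  -1.1] yaw_y now -0.3021
```

View pics/w4.png

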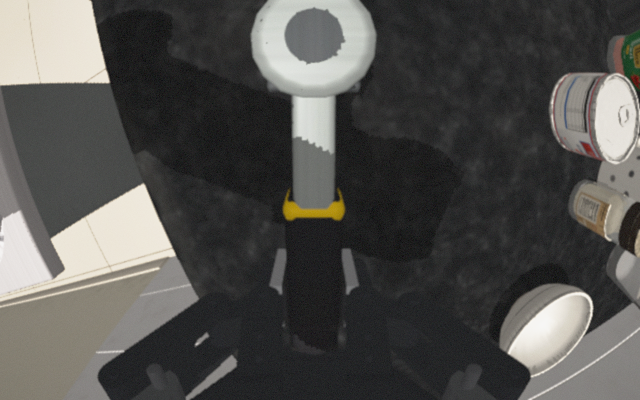

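Wrist picture: the wrench is held, with the round head centred at about (314,36), its dark disc at (315,36) and the handle straight down to the fingers. I'll compute the head centre in the tool frame and its tilt.

```bash
cat > head.py <<'E'
from h import *
import sys
def head(n,s,guess=(315,36)):
    w=np.load(f'pics/w{n}.npz');cal=dict(origin=w['o'],orientation=w['q'],fovy=float(w['f']),cx=w['c'][0],cy=w['c'][1])
    im=w['im'];g=cv2.cvtColor(im,cv2.COLOR_RGB2GRAY)
    yy,xx=np.mgrid[:400,:640];near=np.hypot(xx-guess[0],yy-guess[1])<34
    dark=(near&(g<140)).astype(np.uint8)
    k,lab,st,ce=cv2.connectedComponentsWithStats(dark);i=1+np.argmax(st[1:,4]);cnt=cv2.findContours((lab==i).astype(np.uint8),0,2)[0][0]
    el=cv2.fitEllipse(cnt);print('disc',el)
    r=np.hypot(xx-guess[0],yy-guess[1]);c=cloud(cal,'wrist',w['d'],(r<55))
    A=np.c_[c[:,:2]-c[:,:2].mean(0),np.ones(len(c))];co=np.linalg.lstsq(A,c[:,2],rcond=None)[0];print('top z',co[2],'slopes xy',co[:2],'n',len(c))
    a=co[:2]@[.2974,.9548];print('slope along wrench',a,'across',co[:2]@[-.9548,.2974])
    P=atz(cal,'wrist',el[0],co[2]);print('disc centre world',P,'tool',rot(s['orientation']).inv().apply(P-s['tcp_pos'])*1000)
    h=atz(cal,'wrist',(315,36),co[2]);print('at 314,36',h)
E
python3 - <<'E'
from head import *
head(4,manip.read_state())
w=np.load('pics/w4.npz');print(w['o'],rot(w['q']).as_matrix()[:,2])
E
```

```text
disc ((313.6642150878906, 35.14128875732422), (53.35666275024414, 57.42053985595703), 94.82711791992188)
top z 0.11803893732307157 slopes xy [-0.00887479  0.01094621] n 8383
slope along wrench 0.0078120759218563976 across 0.011729055042307571
disc centre world [ 0.5097305  -0.06435374  0.11803894] tool [105.86826971  -0.51317794 -32.07698143]
at 314,36 [ 0.51007248 -0.0647917   0.11803894]
[ 0.50283341 -0.08774896  0.22666154] [-0.09717    -0.30031564 -0.9488775 ]
```

```bash
python3 -m inch '[[0,0,0,31,17,0,10],[0,0,0,62,35,0,10],[0,0,0,93,52,0,10],[0,0,0,124,70,0,10],[0,0,0,155,87,0,10],[0,0,0,155,87,0,10],[0,0,0,155,87,20,10],[0,0,0,155,87,40,10],[0,0,0,155,87,40,10],[0,0,0,155,87,40,10]]'; python3 - <<'E'
from h import *
s=manip.read_state();print(s['wrist_torque'],s['ft_force'])
go([.6081,-.0439,.022],np.radians(-17.3))
im,d=vision.camera('side');cv2.imwrite('pics/s5.png',cv2.resize(im[200:280,240:360,::-1],(720,480),interpolation=2))
E
```

```text
t: 11.42
tcp_pos: [0.6079, -0.0441, 0.0461]
orientation: [0.0, 0.806, 0.592, -0.0]
ft_force: [0.1, -1.0, -4.9]
grip_width: 0.023
grip_force: 59.9
[-0.06480035  0.00040378 -0.01095235] [ 0.11557674 -0.96865408 -4.87131803]
turn [-0.0002  0.0003 -0.0011] shift [ 0.3  0.2 24.1] yaw_y now -0.3031
```

View pics/s5.png

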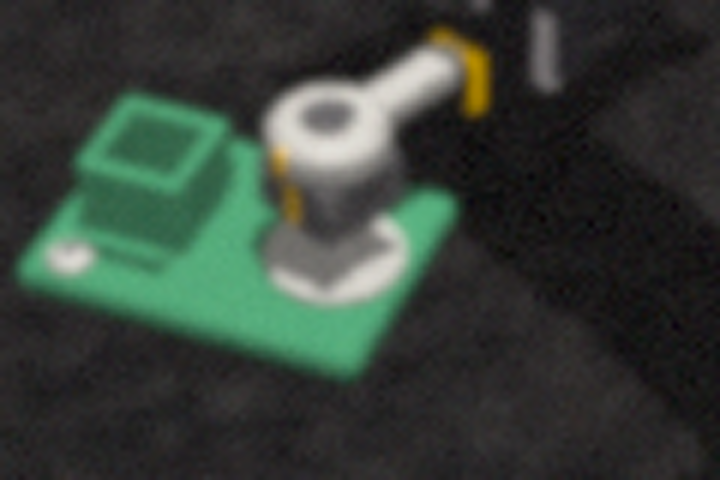

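Side crop: the socket (330,170) hangs centred above the washer (335,260). Descending.

```bash
python3 -m inch '[[0,0,0,0,0,5,10],[0,0,0,0,0,10,10],[0,0,0,0,0,13,10],[0,0,0,0,0,16,10],[0,0,0,0,0,16,10],[0,0,0,0,0,16,10]]'
```

```text
t: 12.22
tcp_pos: [0.6081, -0.0435, 0.0303]
orientation: [0.0, 0.805, 0.593, 0.0]
ft_force: [-0.8, 0.2, -3.6]
grip_width: 0.0235
grip_force: 59.9
```

```bash
python3 -m inch '[[0,0,0,0,0,2,10],[0,0,0,0,0,4,10],[0,0,0,0,0,6,10],[0,0,0,0,0,8,10],[0,0,0,0,0,8,10],[0,0,0,0,0,8,10]]'; python3 -c "
from h import *
s=manip.read_state();print(s['wrist_torque'],s['ft_force'],s['tcp_pos'])
vision.camera('side');cal=vision.calibration('side')
print([ (k['conf'],atz(cal,'side',k['point'],.015)) for k in nets.tip_of('socket_mouth','side')[:2]])"
```

```text
t: 12.98
tcp_pos: [0.608, -0.0434, 0.0223]
orientation: [-0.0, 0.805, 0.593, 0.0]
ft_force: [-0.1, 0.0, -4.4]
grip_width: 0.0232
grip_force: 60.2
[-0.08676983  0.03406852  0.04381944] [-5.87801776e-02  7.61594550e-04 -4.44176074e+00] [ 0.60803303 -0.04343392  0.02227577]
[(0.69, array([0.6268    , 0.06488444, 0.015     ]))]
```

```bash
python3 -m inch '[[0,0,0,0,0,0.5,10],[0,0,0,0,0,1,10],[0,0,0,0,0,1.5,10],[0,0,0,0,0,1.5,10]]'; python3 look.py 6|tail -4;python3 -c "
from head import *
s=manip.read_state();print(s['wrist_torque'],s['ft_force'],s['tcp_pos']);head(6,s)"
```

```text
t: 13.58
tcp_pos: [0.6081, -0.0436, 0.0213]
orientation: [-0.0, 0.805, 0.593, 0.0]
ft_force: [-2.3, -0.3, 2.2]
grip_width: 0.0228
grip_force: 60.9
foot 0.68 [379.1  36.2] [0.6764 0.0591 0.    ]
wrench 0.96 [248.4, 0.0, 373.8, 353.0] 23475 [[0.596, -0.0716, 0.0392], [0.6268, 0.0278, 0.0511], [0.6576, 0.0696, 0.0565]]
foot 0.96 [220.7, 1.3, 528.8, 156.6] 20827 [[0.6097, 0.0114, 0.0085], [0.6895, 0.0394, 0.0113], [0.7435, 0.0907, 0.0455]]
14.025 [ 0.60810848 -0.04371129  0.02103921] [-4.12312696 -1.78035162  5.01190876]
[0.33205438 0.4715368  0.20108179] [-4.12312696 -1.78035162  5.01190876] [ 0.60810848 -0.04371129  0.02103921]
disc ((313.1275634765625, 34.91957092285156), (52.33327865600586, 56.016170501708984), 89.56455993652344)
top z 0.05519201923116481 slopes xy [-0.00324574  0.01775368] n 8397
slope along wrench 0.015985930204983255 across 0.008378972097965166
disc centre world [0.63985343 0.05682135 0.05519202] tool [105.4251694    0.388357   -34.15186729]
at 314,36 [0.64034229 0.05625486 0.05519202]
```

The socket went on freely and meets the washer: head top at z 0.055 against the expected 0.056, about 9 N of press. Now I turn clockwise about the bolt axis (tool x = 105.5 mm), starting with 0.25 rad, which is safe because at least 0.28 rad is free.

```bash
cat > tq.py <<'E'
from h import *
s=manip.read_state();B=np.array([.6395,.0570,.02])
r=s['tcp_pos']-B;F=np.array(s['ft_force']);M=np.array(s['wrist_torque'])
ra=rot(s['orientation']).as_matrix()
print('t',s['t'],'Mz about bolt',round(M[2]+(np.cross(r,F))[2],3),'M',np.round(M,2),'F tool',np.round(ra.T@F,1),'turned from -0.303:',round(-.303-np.arctan2(ra[1,1],ra[0,1]),4),'radius',np.hypot(*r[:2]),'z',s['tcp_pos'][2],'handle pos angle',np.arctan2(r[1],r[0]))
E
python3 tq.py; python3 -m inch '[[0,0,0.05,0.1,-5.3,0,10],[0,0,0.1,0.5,-10.5,0,10],[0,0,0.15,1.2,-15.8,0,10],[0,0,0.2,2.1,-21,0,10],[0,0,0.25,3.3,-26.1,0,10],[0,0,0.25,3.3,-26.1,0,10]]'; python3 tq.py
```

```text
t 14.025 Mz about bolt -0.158 M [0.33 0.47 0.2 ] F tool [-2.9 -3.4 -5. ] turned from -0.303: -0.0007 radius 0.10549024271647338 z 0.021039213106117963 handle pos angle -1.8729504905787289
t: 14.78
tcp_pos: [0.5837, -0.0334, 0.0208]
orientation: [0.001, 0.873, 0.488, -0.0]
ft_force: [-4.6, -3.5, 4.3]
grip_width: 0.0228
grip_force: 61.2
t 14.775 Mz about bolt 0.052 M [-0.29  0.53  0.27] F tool [-5.4 -2.1 -4.3] turned from -0.303: 0.2486 radius 0.10625186497688045 z 0.020797040785789925 handle pos angle -2.123580786033462
```

```bash
python3 -m inch '[[0,0,0.033,0.1,-3.5,0,10],[0,0,0.067,0.2,-7.1,0,10],[0,0,0.1,0.5,-10.5,0,10],[0,0,0.1,0.5,-10.5,0,10]]'|tail -3|head -1; python3 tq.py
```

```text
ft_force: [-4.7, -4.6, 4.9]
t 15.275 Mz about bolt 0.283 M [-0.31  0.58  0.38] F tool [-6.6 -1.  -4.9] turned from -0.303: 0.3492 radius 0.10631995733523542 z 0.020732596625992437 handle pos angle -2.223085755949154
```

```bash
python3 look.py 7|tail -3; python3 -c "
import cv2;im=cv2.imread('pics/w7.png');cv2.imwrite('pics/w7c.png',cv2.resize(im[0:220,180:460],(700,550)))"
```

```text
wrench 0.98 [246.4, 0.0, 374.6, 353.2] 23307 [[0.5567, -0.0508, 0.046], [0.619, 0.0325, 0.051], [0.6553, 0.0714, 0.0566]]
foot 0.93 [204.9, 0.0, 511.6, 163.3] 15555 [[0.6088, 0.0088, 0.0084], [0.6714, 0.0295, 0.011], [0.7356, 0.0995, 0.0275]]
15.725 [ 0.57495144 -0.02753481  0.0206968 ] [-3.87549194 -3.76105521  4.9868311 ]
```

View pics/w7c.png

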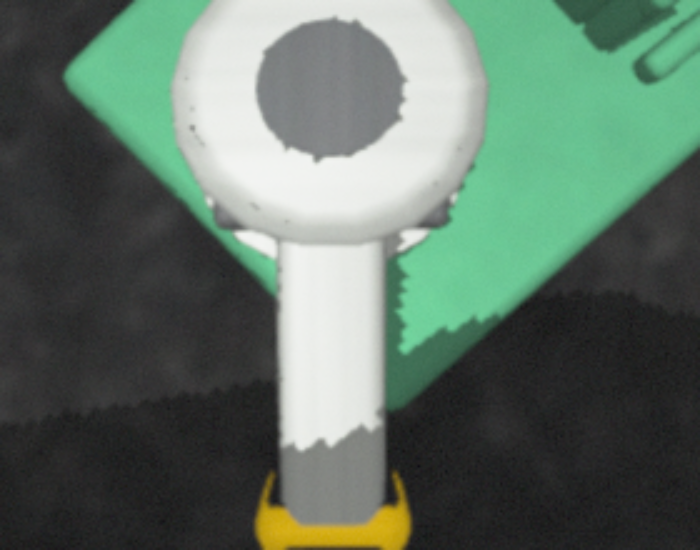

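Crop: the head centre is at (330,90), and the socket's dark corners at (225,215) and (440,215) are symmetric about the neck, so it is not tripped. Continuing with a slight outward correction to relieve the radial force.

```bash
python3 -m inch '[[0,0,0.033,-0.2,-3.5,0,10],[0,0,0.067,-0.3,-7.1,0,10],[0,0,0.1,-0.2,-10.5,0,10],[0,0,0.1,-0.2,-10.5,0,10]]'|tail -3|head -1; python3 tq.py
```

```text
ft_force: [-3.3, -3.9, 3.7]
t 16.225 Mz about bolt 0.295 M [-0.38  0.4   0.27] F tool [-5.1  0.2 -3.7] turned from -0.303: 0.4503 radius 0.10643637113592368 z 0.020711672776618745 handle pos angle -2.324961868746595
```

```bash
python3 -m inch '[[0,0,0.033,-0.2,-3.5,0,10],[0,0,0.067,-0.2,-7.1,0,10],[0,0,0.1,0,-10.5,0,10],[0,0,0.1,0,-10.5,0,10]]'|tail -3|head -1; python3 tq.py
```

```text
ft_force: [-4.0, -4.3, 2.5]
t 16.725 Mz about bolt 0.142 M [-0.37  0.27  0.07] F tool [-5.9  0.6 -2.5] turned from -0.303: 0.5499 radius 0.10647901436690528 z 0.020769170813786722 handle pos angle -2.4255665205629326
```

```bash
python3 -m inch '[[0,0,0.033,0.1,-3.5,0,10],[0,0,0.067,0.2,-7.1,0,10],[0,0,0.08,0.3,-8.4,0,10],[0,0,0.08,0.3,-8.4,0,10]]'|tail -3|head -1; python3 tq.py
```

```text
ft_force: [-3.4, -2.7, 2.3]
t 17.225 Mz about bolt 0.276 M [-0.41  0.22  0.27] F tool [-4.4  0.1 -2.3] turned from -0.303: 0.6292 radius 0.10656803550346343 z 0.02076259898866904 handle pos angle -2.5035492296092032
```

```bash
python3 -m inch '[[0,0,0.033,0.1,-3.5,0,10],[0,0,0.067,0.2,-7.1,0,10],[0,0,0.08,0.3,-8.4,0,10],[0,0,0.08,0.3,-8.4,0,10]]'|tail -3|head -1; python3 tq.py
```

```text
ft_force: [-2.9, -2.4, 3.5]
t 17.725 Mz about bolt 0.272 M [-0.3   0.21  0.22] F tool [-3.7  0.5 -3.5] turned from -0.303: 0.7092 radius 0.10665213205254535 z 0.020747903921243774 handle pos angle -2.5829869623343367
```

```bash
python3 -m inch '[[0,0,0.033,0.1,-3.5,0,10],[0,0,0.067,0.2,-7.1,0,10],[0,0,0.08,0.3,-8.4,0,10],[0,0,0.08,0.3,-8.4,0,10]]'|tail -3|head -1; python3 tq.py
```

```text
ft_force: [-4.2, -2.7, 2.5]
t 18.225 Mz about bolt 0.289 M [-0.27  0.25  0.23] F tool [-5.   0.5 -2.5] turned from -0.303: 0.7891 radius 0.10666431014195511 z 0.020753662363770402 handle pos angle -2.662330703734061
```

```bash
python3 -m inch '[[0,0,0.033,0.1,-3.5,0,10],[0,0,0.067,0.2,-7.1,0,10],[0,0,0.08,0.3,-8.4,0,10],[0,0,0.08,0.3,-8.4,0,10]]'|tail -3|head -1; python3 tq.py
```

```text
ft_force: [-3.8, -4.9, 2.0]
t 18.725 Mz about bolt 1.132 M [-0.67  0.2   0.81] F tool [-5.4  3.  -1.9] turned from -0.303: 0.8683 radius 0.10673111314373819 z 0.02076006837550704 handle pos angle -2.735842261995191
```

Tight now: torque has jumped to about 1.13 Nm. Adding 0.05 rad, then looking at the socket angle against the handle and at the pin.

```bash
python3 -m inch '[[0,0,0.02,0,-2.1,0,10],[0,0,0.04,0.1,-4.2,0,10],[0,0,0.05,0.1,-5.3,0,10],[0,0,0.05,0.1,-5.3,0,10]]'|tail -3|head -1; python3 tq.py; python3 look.py 8|tail -1; python3 -c "
import cv2;im=cv2.imread('pics/w8.png');cv2.imwrite('pics/w8c.png',cv2.resize(im[0:220,180:460],(700,550)))"
```

```text
ft_force: [-3.0, -3.9, 1.9]
t 19.225 Mz about bolt 1.182 M [-0.75  0.24  0.9 ] F tool [-4.1  2.7 -1.9] turned from -0.303: 0.9188 radius 0.10679392474516057 z 0.02074082847974822 handle pos angle -2.7855864348437263
19.675 [0.53940689 0.01975756 0.0207458 ] [-3.46133448 -4.90085075  1.58531204]
```

View pics/w8c.png

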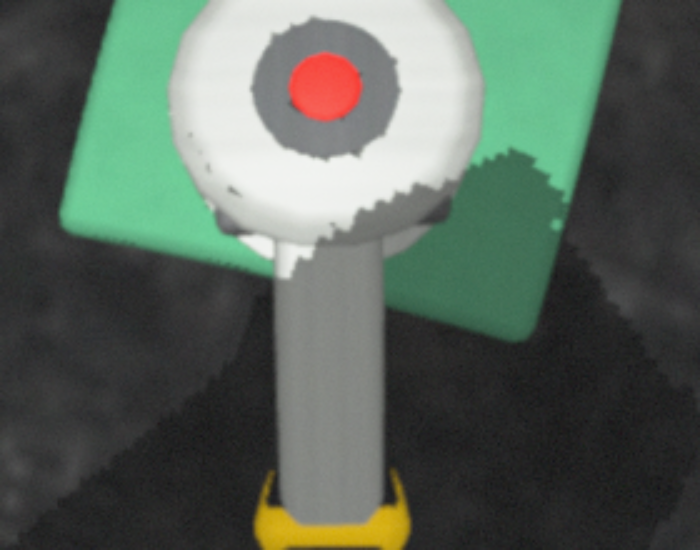

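Crop: the red pin at (325,87) is up. The socket corners have begun to shift, left (232,220) lower and right (440,212) higher. I'll check the pin height from depth before going further.

```bash
cat > pin.py <<'E'
from h import *
import sys
for n in sys.argv[1:]:
    w=np.load(f'pics/w{n}.npz');cal=dict(origin=w['o'],orientation=w['q'],fovy=float(w['f']),cx=w['c'][0],cy=w['c'][1])
    im=w['im'].astype(int);yy,xx=np.mgrid[:400,:640]
    red=(im[:,:,0]>180)&(im[:,:,1]<110)&(im[:,:,2]<110)&(yy<80)&(xx>250)&(xx<380)
    ring=(np.hypot(xx-311,yy-35)<50)&~cv2.dilate(red.astype(np.uint8),np.ones((7,7))).astype(bool)
    a=cloud(cal,'wrist',w['d'],cv2.erode(red.astype(np.uint8),np.ones((3,3))).astype(bool));b=cloud(cal,'wrist',w['d'],ring)
    print(n,red.sum(),'pin z',np.median(a[:,2]) if len(a) else None,'head z',np.median(b[:,2]))
E
python3 pin.py 8 7
python3 -m inch '[[0,0,0.01,0,-1.1,0,10],[0,0,0.02,0,-2.1,0,10],[0,0,0.02,0,-2.1,0,10]]'|tail -3|head -1; python3 tq.py; python3 look.py 9|tail -1; python3 pin.py 9
```

```text
8 624 pin z 0.05655649716649772 head z 0.05530022330863309
7 0 pin z None head z 0.05534493750824858
ft_force: [-3.8, -4.2, 2.4]
t 20.05 Mz about bolt 1.132 M [-0.73  0.19  0.84] F tool [-4.9  2.7 -2.4] turned from -0.303: 0.9389 radius 0.10678721766189382 z 0.02075419573861327 handle pos angle -2.80515091172731
20.5 [0.5387103  0.02176248 0.02075287] [-2.75019798 -5.19733681  1.1123495 ]
9 628 pin z 0.057036381569316744 head z 0.05530957704424257
```

Pin height grew from 1.26 to 1.73 mm over 0.02 rad, so it rises in proportion to the trip (about 20 mm/rad), giving a trip of roughly 0.085. Adding 0.05 to aim for about 0.135, and holding there.

```bash
python3 -m inch '[[0,0,0.015,0,-1.6,0,10],[0,0,0.03,0,-3.2,0,10],[0,0,0.05,0.1,-5.3,0,10],[0,0,0.05,0.1,-5.3,0,10],[0,0,0.05,0.1,-5.3,0,10],[0,0,0.05,0.1,-5.3,0,10],[0,0,0.05,0.1,-5.3,0,10]]'|tail -3|head -1; python3 tq.py; python3 look.py 10|tail -1; python3 pin.py 10
```

```text
ft_force: [-4.1, -4.4, 3.1]
t 21.375 Mz about bolt 1.212 M [-0.77  0.23  0.89] F tool [-5.1  3.1 -3.1] turned from -0.303: 0.9888 radius 0.10681201158727124 z 0.020742273368544232 handle pos angle -2.854993859725573
21.825 [0.53703149 0.02680513 0.02072875] [-2.88754598 -3.94227468  2.49993553]
10 643 pin z 0.05808106699221005 head z 0.05532020804152844
```

The trip is about 0.138 rad (pin 2.76 mm), with steady torque of 1.2 Nm and no stop reached. Hold a little longer, then ease back until the torque is gone.

```bash
python3 -m inch '[[0,0,0,0,0,0,10],[0,0,0,0,0,0,10],[0,0,0,0,0,0,10],[0,0,0,0,0,0,10],[0,0,-0.03,0,3.2,0,10],[0,0,-0.06,0.2,6.3,0,10],[0,0,-0.1,0.5,10.5,0,10],[0,0,-0.14,1,14.7,0,10],[0,0,-0.18,1.7,18.9,0,10],[0,0,-0.18,1.7,18.9,0,10]]'|tail -3|head -1; python3 tq.py; python3 look.py 11|tail -1; python3 pin.py 11
```

```text
ft_force: [-3.7, -1.2, 2.3]
t 23.075 Mz about bolt 0.139 M [0.01 0.26 0.19] F tool [-3.8 -0.5 -2.3] turned from -0.303: 0.8099 radius 0.10668320754504512 z 0.020688956061990078 handle pos angle -2.683583132221252
23.525 [0.54386362 0.0097403  0.02073145] [-3.86678446 -1.30478351  1.46236954]
11 0 pin z None head z 0.05537770557724488
```

```bash
python3 -m inch '[[0,0,-0.03,-0.2,3.2,0,10],[0,0,-0.03,-0.2,3.2,-3,10],[0,0,-0.03,-0.2,3.2,-7,10],[0,0,-0.03,-0.2,3.2,-12,10],[0,0,-0.03,-0.2,3.2,-20,10],[0,0,-0.03,-0.2,3.2,-40,10],[0,0,-0.03,-0.2,3.2,-65,10],[0,0,-0.03,-0.2,3.2,-65,10],[0,0,-0.03,-0.2,3.2,-65,10]]'; python3 - <<'E'
from h import *
go([.479,-.165,.083],np.radians(-17.3))
E
```

```text
t: 24.65
tcp_pos: [0.5448, 0.0067, 0.0857]
orientation: [-0.0, 0.97, 0.242, -0.0]
ft_force: [0.5, 0.8, -4.5]
grip_width: 0.023
grip_force: 60.1
turn [-7.000e-04 -1.000e-04 -7.798e-01] shift [-138.7  120.7    2.6] yaw_y now -1.0817
```

```bash
python3 -m inch '[[0,0,-0.13,-23,20,0,10],[0,0,-0.26,-46,40,0,10],[0,0,-0.39,-69,60,0,10],[0,0,-0.52,-92,80,0,10],[0,0,-0.65,-115,100,0,10],[0,0,-0.78,-138.7,120.7,0,10],[0,0,-0.78,-138.7,120.7,30,10],[0,0,-0.78,-138.7,120.7,60,10],[0,0,-0.78,-138.7,120.7,72,10],[0,0,-0.78,-138.7,120.7,74,10]]'; python3 look.py 12 |tail -3; python3 - <<'E'
from h import *
w=np.load('pics/w12.npz');cal=dict(origin=w['o'],orientation=w['q'],fovy=float(w['f']),cx=w['c'][0],cy=w['c'][1])
yy,xx=np.mgrid[:400,:640];c=cloud(cal,'wrist',w['d'],np.hypot(xx-314,yy-36)<50);print('head top',np.median(c,axis=0))
go([.479,-.165,.0069],np.radians(-17.3))
E
```

```text
t: 25.9
tcp_pos: [0.4788, -0.1653, 0.011]
orientation: [-0.001, 0.805, 0.593, -0.001]
ft_force: [-0.2, -0.8, -4.0]
grip_width: 0.0228
grip_force: 60.0
wrench 0.7 [248.9, 0.0, 373.8, 356.0] 23258 [[0.4669, -0.1933, 0.0356], [0.4975, -0.0939, 0.0408], [0.5281, -0.0521, 0.0459]]
foot 0.16 [621.3, 199.8, 639.7, 257.1] 852 [[0.7214, -0.2501, 0.0014], [0.7249, -0.2307, 0.0113], [0.7428, -0.2161, 0.0264]]
26.35 [ 0.47973096 -0.16525273  0.01223832] [-0.33266102  0.45967502 -6.05575433]
head top [ 0.51016955 -0.06632825  0.04476567]
turn [ 0.0009 -0.0003  0.0002] shift [ 0.  -0.8  5.3] yaw_y now -0.3018
```

```bash
python3 -m inch '[[0,0,0,0,0,2,10],[0,0,0,0,0,4,10],[0,0,0,0,0,5,10],[0,0,0,0,0,5.5,10],[0,0,0,0,0,5.5,10]]'
```

```text
t: 26.98
tcp_pos: [0.4794, -0.1651, 0.007]
orientation: [-0.0, 0.805, 0.593, 0.0]
ft_force: [-2.7, 2.2, 6.5]
grip_width: 0.0232
grip_force: 61.7
```

```bash
python3 -m inch '[[0,0,0,0,0,-0.5,40],[0,0,0,0,0,-0.5,85],[0,0,0,0,0,-0.5,85],[0,0,0,0,0,-0.5,85],[0,0,0,0,0,-0.5,85],[0,0,0,0,0,-40,85],[0,0,0,0,0,-90,85],[0,0,0,0,0,-140,85],[0,0,0,0,0,-190,85],[0,0,0,0,0,-190,85]]'; python3 look.py 13; python3 wr.py 13;python3 pin.py 13; python3 -c "
from h import *
im,_=vision.camera('scene');cv2.imwrite('pics/s13.png',im[:,:,::-1])
for l in['spice_jar','tin','garlic','foot']:
    cal=vision.calibration('scene');print(l,[np.round(atz(cal,'scene',k['point'],0),3) for k in nets.tip_of(l,'scene')[:1]])"
```

```text
t: 28.22
tcp_pos: [0.4818, -0.1662, 0.1999]
orientation: [0.003, 0.805, 0.593, 0.003]
ft_force: [1.7, -0.5, -0.1]
grip_width: 0.085
grip_force: 0.0
wrench_grip 0.76 [310.4 180.1] [ 0.4804 -0.1645  0.024 ]
wrench_grip 0.28 [504.5 101.1] [ 0.7232 -0.1378  0.024 ]
wrench_heel 0.6 [311.8 250.4] [ 0.4534 -0.2555  0.    ]
foot 0.6 [286.5, 56.5, 333.1, 275.2] 5544 [[0.4435, -0.2593, 0.0238], [0.4882, -0.1396, 0.0363], [0.5288, -0.0469, 0.0412]]
28.675 [ 0.47895162 -0.16525973  0.19542161] [-0.02805455 -0.25436022  0.04482797]
13 0 pin z None head z -0.0007039510769218382
spice_jar []
tin [array([ 0.739, -0.146,  0.   ])]
garlic [array([0.774, 0.252, 0.   ])]
foot [array([ 0.67 ,  0.063, -0.   ])]Traceback (most recent call last):
  File "wr.py", line 4, in <module>
    m=np.load(f'pics/m{n}_wrench.npy');c=cloud(cal,'wrist',w['d'],m)
    fid = stack.enter_context(open(os.fspath(file), "rb"))
                              ~~~~^^^^^^^^^^^^^^^^^^^^^^^
FileNotFoundError: [Errno 2] No such file or directory: 'pics/m13_wrench.npy'
```

View pics/s13.png

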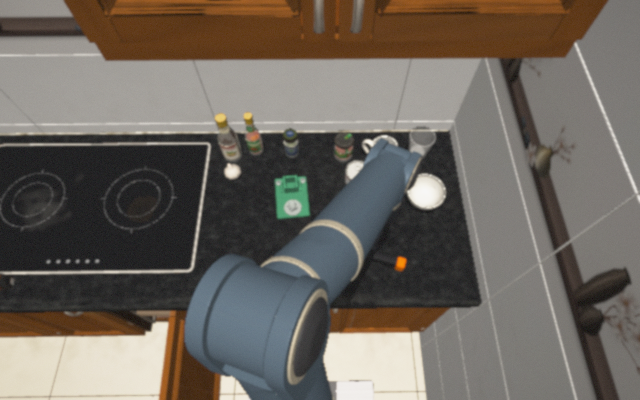

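Scene picture: the tin, garlic (232,171) and foot (292,197) are where they were. The jar is hidden behind the arm, which never came near it. The orange heel at (401,264) shows the wrench back in its original place, and the depth (top 0.041, handle 0.036) says it lies flat.

```bash
python3 -c "
from plant import manip
print(manip.finish_job())"
```

```text
the job is handed in; nothing more can be done
None
```

I tightened the bolt until the wrench tripped at about 1.2 Nm, held it tripped at about 0.14 rad (short of the 0.20 rad stop), then laid the wrench flat, socket down, clear of the foot, and handed the job in at about 29 s; the tin and garlic have not moved, and the jar was hidden behind the arm in the last picture.

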